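# Turn the craft post in the slide-jaw fixture to show its cork faces

### The arm

A 6-joint arm with a two-finger parallel gripper is mounted at the origin on the work surface. World frame = base frame: x ahead of the robot, y to its left, z up, the work surface at z = 0. Lengths are in m, angles in rad, forces in N, time in s.
With the tool pointing down it reaches from about 0.325 to 0.75 m from the base axis. Payload 7.6 kg.
Tool frame: the origin (TCP) lies at the centre of the arm's flange, where the gripper is bolted on; the fingertips stand 173 mm ahead of it and the grasp point (between the pads) lies 155 mm ahead of it (ctrl.tcp_to_tips is the distance from the TCP to the fingertips, in m); z points along the fingers, y is the line along which they close (so a half turn about z gives the same grasp; the last joint's range is limited). The gripper opens to 85 mm and grips with 20 to 120 N. Pads are 22 mm wide; open, the fingers measure 114 mm over their backs; the gripper's body (76 mm by 85 mm) begins 54 mm behind the grasp point. The pads swing forward as they close: fully open they stand 13 mm farther back than shut.
Start: joints at [-1.397, 0.052, 1.401, -0, 1.689, -0.07], TCP at [0.127, -0.509, 0.405] pointing down, gripper open.
Joint ranges: [-2.9, 2.9], [-0.91, 2.17], [0.12, 2.37], [-1.06, 4.2], [0.26, 2.73], [-2.93, 2.93]. Speed limits (rad/s): [2.57, 2.57, 3.01, 3.14, 3.14, 3.14].

### API

Orientations are given as a unit quaternion [w, x, y, z].
In Python, from plant import readout, cams, hand_in, ctrl gives the robot as it stands.
- The arm moves only by the tool carry_out, never from a script. Its argument "commands" is a list of rows, each a list of 7 numbers: the turn, a rotation vector about the tool's x, y, z in units of 8 degrees (1.0 is 8 degrees), then the shift along the tool's x, y, z in cm, then the gripper command: -1 is shut, 1 is fully open, values between are in proportion. In form: [[rx, ry, rz, x, y, z, claw], ...]. A call has 1 to 10 rows; each row is the pose to reach, as a shift and turn from the pose commanded when the call began, along the tool's axes at that moment; what a row does not reach only later rows make up. A row lasts 1/10 s, in which the tool goes at most 50 mm and 8.59 degrees, less where a joint would pass 70% of its speed; a pose out of reach is approached as far as the arm can. A call with a gripper value outside its range is refused whole. The fingers move at their own pace and stop on an object; "squeeze" is the grip in N (left out, the last holds). Time passes only in rows, so rows that repeat a pose let the fingers close. It gives the time, the measured TCP pose, the force, the opening and the grip force at its end, in the units of the state.
- readout.get_state(): the state, without advancing time (a new reading comes with each control period).
- cams.capture(name): name is "scene" or "top" or "wrist"; returns the picture (400x640x3 uint8, red, green, blue); there is no depth.
- cams.camera_model(name): a dict with "mtx" (3x3 intrinsics, pixels), "R" (3x3) and "t" (3): a world point X has camera coordinates R X + t; the wrist camera has in their place "T_tool_cam" (4x4, takes a point from camera to tool coordinates, whose origin is the TCP and whose axes are the flange's). Camera axes: x right, y down, z forward; pixel columns grow to the right and rows downward; lengths in m; the calibration is good to about 2 mm. The wrist camera is an equidistant fisheye: a pixel r from the principal point sees the ray r / f radians off the axis. A picture is of the moment at which its call begins: read the wrist's pose just before it. camera_model takes no time and is no camera call.
- hand_in(): hands the job in; it is judged then, once.
The state is a dict: "clock": time; "joints": joint angles; "joint_vel": joint speeds; "joint_efforts": joint torques, N m; "ee_pos": TCP position; "eef_rot": TCP orientation; "ft_force": force on the tool from outside, world axes, zero at the start; "ft_torque": the same for the moment, N m; "width": finger opening in m; "grasp_force": force on a finger pad.
Only numpy, scipy, OpenCV 4.12 (cv2) and the standard library are available. Lean on these libraries where they do the work, as an engineer would, in place of code of your own. Each camera call takes 0.05 s, during which the arm holds its last target. There are 200 camera calls.

### The job

The brown post standing in the slide-jaw fixture has its two cork faces hidden against the blue jaws, which have already been backed off a little. Lift the post clear above the jaws, give it a quarter turn so that the cork faces look out of the open sides of the fixture, and lower it back upright in the middle of the jaws, not letting go until it is down on the base. Then slide the jaw with the red handle in until the post is snug between both jaws, and leave the finished post with the acorn on top where it stands.

Things in the scene. Friction and masses are not known exactly. Their poses are not given: they have to be found in the camera images.
- post: Work post: upright block 50 x 50 mm, 90 tall, about 0.13 kg, white top, no acorn. Two opposite sides are painted brown, the other two are cork (from above: two 6 mm cork edge strips beside the white). Origin: centre of its underside, z up; its y axis is normal to the cork faces, x to the brown ones. It starts on the fixture's base, cork faces towards the jaws.
- fixture: Slide-jaw fixture fixed to the table: dark base plate, 110 mm along x, y -160 to +60, top 12 mm up; two blue jaws 70 wide along x, 26 thick, tops 42 mm above the table. Origin at table height below the centre of a clamped post, z up. Fixed jaw's face at y = +25 mm; sliding jaw on the -y side moves along y; the post stands on the plate between them. The +x and -x sides are open.
- jaw (a joint): Sliding jaw: value = gap between the jaw faces in m (0.050 when both touch the post, at most 0.085); its face is at fixture y = 0.025 - value. It stays where left; about 3 N moves it. Its handle is an upright red cylinder, 22 mm in diameter, from 28 to 74 mm above the table, axis at fixture x = 0, y = -0.050 - value.
- acorn_post: Bystander: a finished post with the same brown and cork 50 x 50 x 90 mm body and an acorn fixed on top (about 128 mm tall in all), standing on the table away from the fixture. Origin: centre of its underside. To be left alone.

How it is judged:
By the outcome, as a careful person would: the job done as asked, in the order asked, and still so for the second after the job is handed in, with the robot touching nothing.
It also fails if it takes over 45 s, if anything falls off the work surface, if the arm or the gripper's body presses on something with over 40 N, if the wrist force passes 120 N, or if a joint passes its speed limit or range.

## Working session

There is one attempt and no reset: what is moved stays moved. The work goes in short steps, Python scripts to look and compute and a tool call to move; the robot and the scene stay as the last step left them, time stands still between calls to the robot, and variables do not carry over. Pictures are saved under pics/ and viewed, at most 10 in all, crops included, and the job is handed in when it is done.

Besides the shell and the picture viewer there is one more tool, called after "Emit:" as name(argument=value, ...) on one line, values as JSON. carry_out: Moves the arm, as the interface text tells. Its arguments: {"type":"object","properties":{"commands":{"type":"array"},"squeeze":{"type":"number"}},"required":["commands"]}

```bash
mkdir -p pics
python3 - <<'E'
from plant import readout,cams,ctrl
import cv2,numpy as np
for n in ("top","scene"):
    im=cams.capture(n); cv2.imwrite(f"pics/{n}0.png",im[:,:,::-1])
    m=cams.camera_model(n); print(n,np.round(m["mtx"],1).tolist(),np.round(m["R"],3).tolist(),np.round(m["t"],3).tolist())
s=readout.get_state(); print(s["clock"],s["ee_pos"],s["eef_rot"],s["width"],ctrl.tcp_to_tips)
E
```

```text
top [[479.6, 0.0, 316.8], [0.0, 479.6, 207.0], [0.0, 0.0, 1.0]] [[0.014, -0.999, 0.03], [-0.986, -0.019, -0.168], [0.168, -0.027, -0.985]] [0.159, 0.598, 0.767]
scene [[466.8, 0.0, 324.4], [0.0, 466.8, 202.7], [0.0, 0.0, 1.0]] [[-0.261, 0.965, 0.012], [0.769, 0.215, -0.603], [-0.584, -0.148, -0.798]] [-0.026, -0.451, 1.239]
0.1 [ 0.12673292 -0.50945802  0.40395538] [-6.83937609e-04  9.92580962e-01  1.21583570e-01 -4.54784093e-05] 0.08517752154311511 0.1734
```

View pics/top0.png

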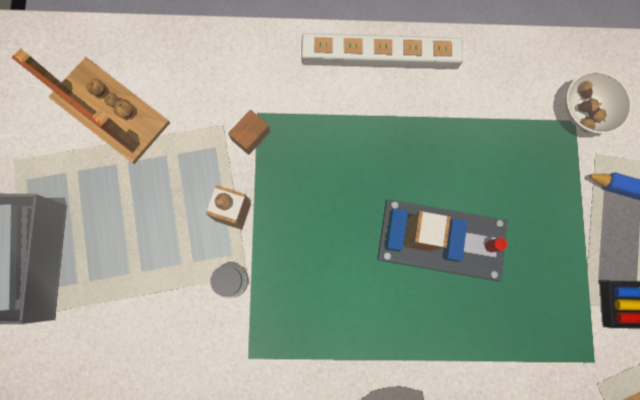

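View pics/scene0.png

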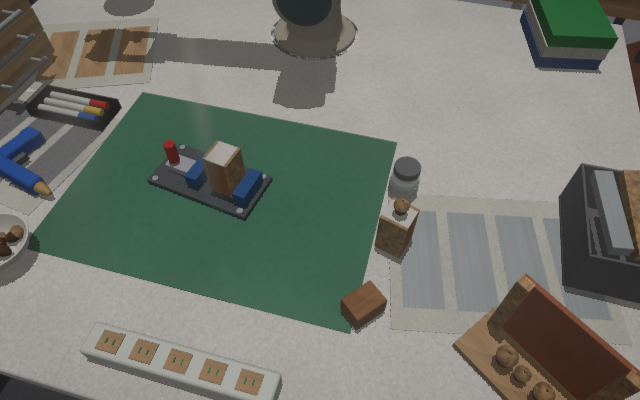

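Top view: fixture plate around (443,240) with screws near (395,205), (503,223), (387,256), (494,274). Jaws are at (398,229) and (457,240), the handle at (500,244), the post's white top at (433,229), and the acorn post well away at (228,203).

```bash
cat > h.py <<'E'
import cv2,numpy as np
from plant import readout,cams
def ray(n,uv,z):
    m=cams.camera_model(n); R=np.array(m["R"]);t=np.array(m["t"])
    p=cv2.undistortPoints(np.float64(uv).reshape(-1,1,2),np.array(m["mtx"]),None)[:,0]
    d=np.c_[p,np.ones(len(p))]@R; o=-R.T@t
    return o+d*((z-o[2])/d[:,2])[:,None]
def blobs(mask,amin=8):
    n,l,s,c=cv2.connectedComponentsWithStats(mask.astype(np.uint8))
    return [(s[i,4],c[i],l==i) for i in range(1,n) if s[i,4]>=amin]
def rect(n,mask,z):
    c=max(cv2.findContours(mask.astype(np.uint8),0,1)[0],key=cv2.contourArea)
    w=ray(n,c[:,0],z)[:,:2]
    return cv2.minAreaRect(np.float32(w*1000))
E
cat > m.py <<'E'
from h import *
for n,(x0,x1,y0,y1) in dict(top=(370,520,190,290),scene=(140,280,130,225)).items():
    im=cams.capture(n); roi=np.zeros(im.shape[:2],bool); roi[y0:y1,x0:x1]=1
    r,g,b=[im[...,i].astype(int) for i in range(3)]
    cv2.imwrite(f"pics/m_{n}.png",cv2.resize(im[y0:y1,x0:x1,::-1],None,fx=5,fy=5,interpolation=2))
    red=roi&(r>120)&(g<60)&(b<60); white=roi&(np.minimum(np.minimum(r,g),b)>170)
    blue=roi&(b>90)&(r<70)&(b>g+25); notgreen=roi&~((g>r+25)&(g>b+5))
    for k,mk,z in(("red",red,.074),("white",white,.102),("blue",blue,.042),("plate",notgreen,.012)):
        for a,c,l in blobs(mk,40 if k!="red" else 15):
            q=rect(n,l,z); print(n,k,a,np.round(c,1),np.round(ray(n,[c],z)[0,:3],4),np.round(q[0],1),np.round(q[1],1),round(q[2],1))
E
python3 m.py
```

```text
top red 119 [499.9 243.8] [ 0.5355 -0.1323  0.074 ] [ 535.9 -132.1] [18.6 19.8] 26.5
top white 718 [432.4 228.8] [ 0.5548 -0.0137  0.102 ] [555.  -13.7] [38. 48.] 80.6
top white 358 [475.8 244.6] [ 0.5308 -0.082   0.102 ] [531.2 -89.7] [49.1 27.9] 81.1
top blue 620 [397.4 229.1] [0.561  0.0302 0.042 ] [561.1  30. ] [26.5 70.2] 81.2
top blue 586 [456.7 239.6] [ 0.5446 -0.0713  0.042 ] [544.9 -71.7] [25.4 69.9] 80.9
top plate 7636 [442.9 239.9] [ 0.5469 -0.0564  0.012 ] [547.2 -58.5] [224.5 109.9] 81.0
scene red 61 [168.4 143.7] [ 0.5374 -0.136   0.074 ] [ 537.3 -136.1] [16.7 18.2] 77.6
scene blue 229 [195.6 168.9] [ 0.5579 -0.0779  0.042 ] [549.2 -75.1] [24.5 63.6] 80.6
scene blue 373 [246.4 182.7] [0.5637 0.0275 0.042 ] [562.8  27.7] [24.6 68.2] 81.4
scene plate 6148 [211.1 176.1] [ 0.5445 -0.0579  0.012 ] [522.4 -67.6] [256.3 173.7] 81.1
```

View pics/m_top.png

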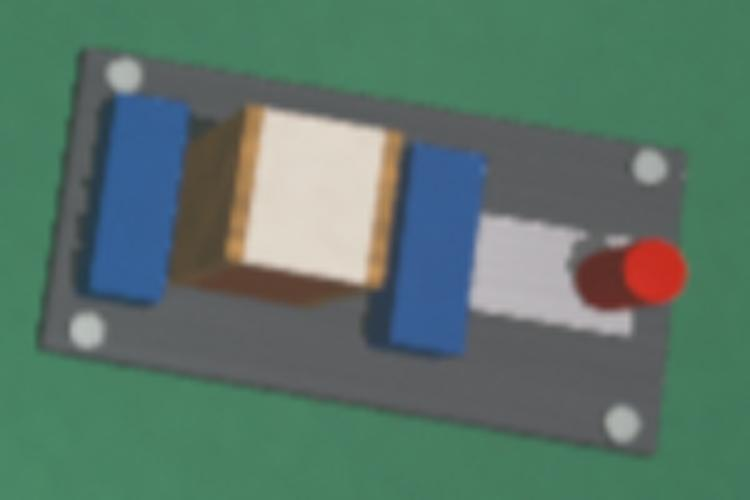

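Masks agree with the given sizes (jaws 26×70, plate 110×220): fixture origin ≈ (0.5555,-0.0085), yaw ≈ -9°, gap ≈ 77 mm, post at (0.555,-0.014). I'll set up a move calculator.

```bash
cat > go.py <<'E'
import sys,numpy as np
from scipy.spatial.transform import Rotation as Ro
from plant import readout
s=readout.get_state(); q=s["eef_rot"]; R=Ro.from_quat(np.r_[q[1:],q[0]])
x,y,z,a=map(float,sys.argv[1:5]); a=np.radians(a)
T=Ro.from_matrix(np.c_[[np.cos(a),np.sin(a),0],[np.sin(a),-np.cos(a),0],[0,0,-1]])
print("turn",np.round(np.degrees((R.inv()*T).as_rotvec())/8,3),"cm",np.round(R.inv().apply(np.array([x,y,z])-s["ee_pos"])*100,2),"clock",s["clock"])
E
python3 go.py .555 -.0145 .33 -9.1
```

```text
turn [-7.000e-03  1.000e-03  2.884e+00] cm [ 53.51 -37.69   7.46] clock 0.2
```

Emit:
carry_out(commands=[[0,0,0.3,4,-2.8,0.5,1],[0,0,0.6,8,-5.6,1,1],[0,0,0.9,12,-8.5,1.7,1],[0,0,1.2,16,-11.3,2.2,1],[0,0,1.5,20,-14.1,2.8,1],[0,0,1.8,24,-16.9,3.3,1],[0,0,2.1,28,-19.7,3.9,1],[0,0,2.4,32,-22.5,4.5,1],[0,0,2.6,36,-25.4,5,1],[0,0,2.88,40,-28.2,5.6,1]])

```text
clock: 1.2
ee_pos: [0.4478, -0.1373, 0.3486]
eef_rot: [0.0, 0.997, -0.08, 0.0]
ft_force: [0.7, -0.1, -0.1]
width: 0.0853
grasp_force: 0.0
```

```bash
python3 go.py .555 -.0145 .33 -9.1
```

```text
turn [ 0.002 -0.004 -0.004] cm [  8.64 -13.83   1.87] clock 1.2
```

Emit:
carry_out(commands=[[0,0,0,2.2,-3.5,0.5,1],[0,0,0,4.4,-7,1,1],[0,0,0,6.5,-10.4,1.4,1],[0,0,0,8.6,-13.8,1.9,1],[0,0,0,8.6,-13.8,1.9,1],[0,0,0,8.6,-13.8,1.9,1]])

```text
clock: 1.8
ee_pos: [0.5537, -0.0161, 0.329]
eef_rot: [0.0, 0.997, -0.078, -0.001]
ft_force: [0.5, -1.1, -0.5]
width: 0.0854
grasp_force: 0.0
```

```bash
python3 - <<'E'
from h import *
s=readout.get_state();m=cams.camera_model("wrist"); im=cams.capture("wrist"); cv2.imwrite("pics/w1.png",im[:,:,::-1])
print(s["ee_pos"],s["eef_rot"],{k:np.round(v,3).tolist() for k,v in m.items()})
E
python3 go.py .555 -.0145 .237 -9.1
```

```text
[ 0.55365588 -0.01606843  0.32897137] [ 1.95867785e-04  9.96925163e-01 -7.83556593e-02 -7.56644309e-04] {'mtx': [[309.707, 0.0, 316.865], [0.0, 309.707, 199.522], [0.0, 0.0, 1.0]], 'T_tool_cam': [[0.0, -0.959, -0.282, 0.07], [1.0, -0.0, 0.001, -0.001], [-0.001, -0.282, 0.959, 0.031], [0.0, 0.0, 0.0, 1.0]]}
turn [0.003 0.005 0.005] cm [ 0.13 -0.26  9.24] clock 1.85
```

View pics/w1.png

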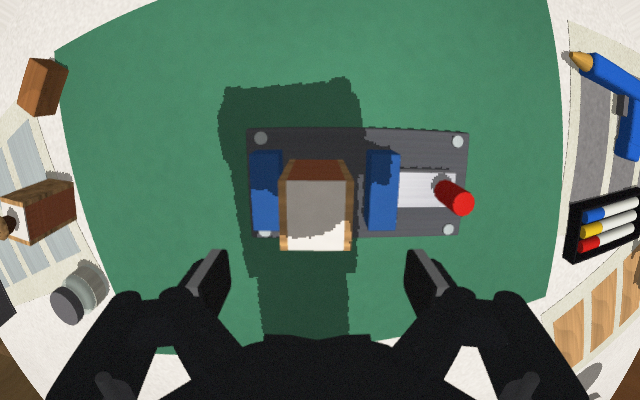

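The wrist view shows the post centred between the open fingers: its top spans columns 279–352 down to row 250, and its far edge is near row 178. Screws are at (260,138), (458,142), (448,229), and the handle top is at (461,203). I'll cross-check positions.

```bash
cat >> h.py <<'E'
from scipy.spatial.transform import Rotation as Ro
def wray(uv,z,s):
    m=cams.camera_model("wrist");K=np.array(m["mtx"]);T=np.array(m["T_tool_cam"])
    d=cv2.fisheye.undistortPoints(np.float64(uv).reshape(-1,1,2),K,np.zeros(4))[:,0]
    q=s["eef_rot"];R=Ro.from_quat(np.r_[q[1:],q[0]]).as_matrix()
    d=np.c_[d,np.ones(len(d))]@(R@T[:3,:3]).T; o=R@T[:3,3]+s["ee_pos"]
    return o+d*((z-o[2])/d[:,2])[:,None]
E
python3 - <<'E'
from h import *
s=readout.get_state()
print(np.round(wray([(279,250),(352,250),(346,178),(285,178)],.102,s),4))
print(np.round(wray([(461,203)],.074,s),4)); print(np.round(wray([(260,138),(458,142),(448,229)],.012,s),4))
p=wray([(250,151),(280,151),(366,151),(399,151),(251,230),(366,230),(396,230)],.042,s);a=np.radians(-9.1)
r=p[:,:2]-[.5555,-.0085];print(np.round(r@np.array([[np.cos(a),-np.sin(a)],[np.sin(a),np.cos(a)]]),4))
E
```

```text
[[ 5.334e-01  1.440e-02  1.020e-01]
 [ 5.252e-01 -3.640e-02  1.020e-01]
 [ 5.772e-01 -3.880e-02  1.020e-01]
 [ 5.835e-01  4.000e-04  1.020e-01]]
[[ 0.5361 -0.1327  0.074 ]]
[[ 0.6071  0.0292  0.012 ]
 [ 0.5763 -0.1614  0.012 ]
 [ 0.4854 -0.1462  0.012 ]]
[[ 0.0367  0.0489]
 [ 0.0363  0.0232]
 [ 0.0364 -0.0488]
 [ 0.0371 -0.0776]
 [-0.0348  0.0521]
 [-0.0346 -0.0519]
 [-0.035  -0.0799]]
```

Emit:
carry_out(commands=[[0,0,0,0.1,-0.2,3,1],[0,0,0,0.1,-0.2,6,1],[0,0,0,0.1,-0.2,8,1],[0,0,0,0.1,-0.2,9.2,1],[0,0,0,0.1,-0.2,9.2,1],[0,0,0,0.1,-0.2,9.2,1]])

```text
clock: 2.45
ee_pos: [0.555, -0.0153, 0.2389]
eef_rot: [0.0, 0.997, -0.079, 0.001]
ft_force: [-0.2, -0.3, 0.3]
width: 0.0852
grasp_force: 0.0
```

Emit:
carry_out(commands=[[0,0,0,0,0,0,-1],[0,0,0,0,0,0,-1],[0,0,0,0,0,0,-1],[0,0,0,0,0,0,-1],[0,0,0,0,0,0,-1],[0,0,0,0,0,0,-1],[0,0,0,0,0,0,-1],[0,0,0,0,0,0,-1]], squeeze=40)

```text
clock: 3.25
ee_pos: [0.5551, -0.0148, 0.2388]
eef_rot: [0.0, 0.997, -0.079, 0.001]
ft_force: [-1.5, -0.7, 6.0]
width: 0.05
grasp_force: 42.2
```

Emit:
carry_out(commands=[[0,0,0,0,0,-1,-1],[0,0,0,0,0,-2.5,-1],[0,0,0,0,0,-4.5,-1],[0,0,0,0,0,-6,-1],[0,0,0,0,0,-6,-1],[0,0,0,0,0,-6,-1]])

```text
clock: 3.85
ee_pos: [0.5548, -0.0147, 0.2978]
eef_rot: [0.0, 0.997, -0.079, 0.0]
ft_force: [-0.4, -0.2, -1.6]
width: 0.0495
grasp_force: 41.7
```

```bash
python3 go.py .5545 -.0135 .298 80.9
python3 - <<'E'
from h import *
im=cams.capture("scene");cv2.imwrite("pics/s2.png",cv2.resize(im[90:240,120:320,::-1],None,fx=4,fy=4,interpolation=2))
E
```

```text
turn [ 2.0000e-03 -2.0000e-03 -1.1246e+01] cm [-0.05 -0.12 -0.02] clock 3.85
```

View pics/s2.png

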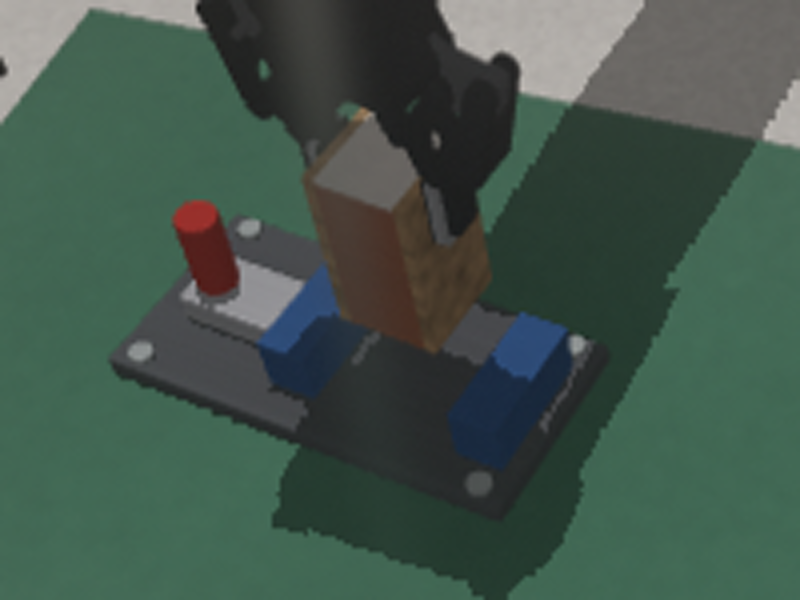

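Post is held upright with its bottom above the jaw tops (post at (400,240) in the crop). Turning it a quarter.

Emit:
carry_out(commands=[[0,0,-0.8,0,0,0,-1],[0,0,-1.7,0,0,0,-1],[0,0,-2.6,0,0,0,-1],[0,0,-3.5,0,0,0,-1],[0,0,-4.4,0,0,0,-1],[0,0,-5.3,0,0,0,-1],[0,0,-6.2,0,0,0,-1],[0,0,-7.1,0,0,0,-1],[0,0,-8,0,0,0,-1],[0,0,-8.9,0,0,0,-1]])

```text
clock: 4.9
ee_pos: [0.5546, -0.0147, 0.2962]
eef_rot: [-0.001, 0.855, 0.518, -0.001]
ft_force: [-0.6, 0.2, -0.6]
width: 0.0492
grasp_force: 41.7
```

```bash
python3 go.py .5547 -.0155 .298 80.9
```

```text
turn [-0.017  0.004 -2.309] cm [-0.07  0.05 -0.18] clock 4.9
```

Emit:
carry_out(commands=[[0,0,-0.8,0,0,0,-1],[0,0,-1.5,0,0,0,-1],[0,0,-2.1,0,0,0,-1],[0,0,-2.35,0,0,0,-1],[0,0,-2.35,0,0,0,-1],[0,0,-2.35,0,0,0,-1],[0,0,-2.35,0,0,0,-1]])

```text
clock: 5.6
ee_pos: [0.5548, -0.0147, 0.2972]
eef_rot: [-0.0, 0.761, 0.649, -0.0]
ft_force: [-0.4, 0.6, -0.8]
width: 0.0495
grasp_force: 41.7
```

```bash
python3 go.py .5547 -.0155 .239 80.9;python3 - <<'E'
from h import *
s=readout.get_state();im=cams.capture("wrist");cv2.imwrite("pics/w3.png",im[:,:,::-1])
E
```

```text
turn [-0.006  0.001 -0.002] cm [-0.08  0.01  5.82] clock 5.6
```

View pics/w3.png

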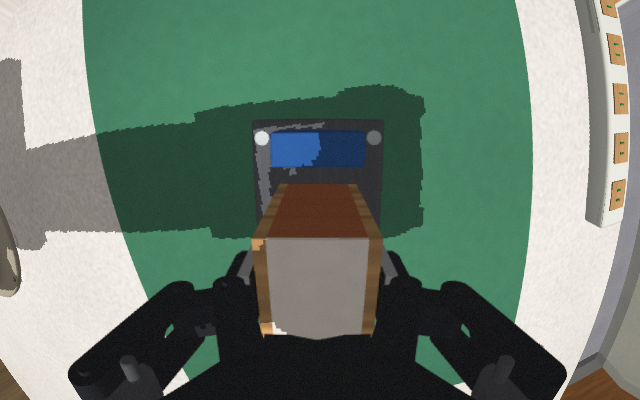

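After the turn the post is square to the jaws: its bottom edge is at columns 282–357, and the fixed jaw at 271–367 has the same middle. Lowering slowly at the end.

Emit:
carry_out(commands=[[0,0,0,0,0,1.5,-1],[0,0,0,0,0,3.3,-1],[0,0,0,0,0,4.6,-1],[0,0,0,0,0,5.2,-1],[0,0,0,0,0,5.5,-1],[0,0,0,0,0,5.6,-1],[0,0,0,0,0,5.7,-1],[0,0,0,0,0,5.7,-1],[0,0,0,0,0,5.7,-1]])

```text
clock: 6.55
ee_pos: [0.555, -0.0148, 0.2412]
eef_rot: [0.0, 0.761, 0.649, 0.0]
ft_force: [-0.5, -0.4, -1.2]
width: 0.0497
grasp_force: 41.7
```

Emit:
carry_out(commands=[[0,0,0,0,0,0.1,-1],[0,0,0,0,0,0.15,-1],[0,0,0,0,0,0.2,-1],[0,0,0,0,0,0.2,-1],[0,0,0,0,0,0.2,-1]])

```text
clock: 7.05
ee_pos: [0.5549, -0.0148, 0.2388]
eef_rot: [0.0, 0.761, 0.649, 0.0]
ft_force: [-0.3, -0.5, 1.2]
width: 0.0495
grasp_force: 41.7
```

Emit:
carry_out(commands=[[0,0,0,0,0,0.05,-1],[0,0,0,0,0,0.05,-1],[0,0,0,0,0,0.05,-1]])

```text
clock: 7.35
ee_pos: [0.5549, -0.0148, 0.2388]
eef_rot: [0.0, 0.761, 0.649, 0.0]
ft_force: [-2.7, 0.2, 5.5]
width: 0.0495
grasp_force: 42.3
```

Firmly down (contact force ~6 N). Opening, then rising.

Emit:
carry_out(commands=[[0,0,0,0,0,0,1],[0,0,0,0,0,0,1],[0,0,0,0,0,0,1],[0,0,0,0,0,0,1],[0,0,0,0,0,0,1],[0,0,0,0,0,0,1],[0,0,0,0,0,0,1]])

```text
clock: 8.05
ee_pos: [0.5548, -0.0147, 0.2381]
eef_rot: [0.0, 0.761, 0.649, -0.0]
ft_force: [0.3, 0.5, 1.0]
width: 0.0859
grasp_force: 0.0
```

Emit:
carry_out(commands=[[0,0,0,0,0,-2,1],[0,0,0,0,0,-5,1],[0,0,0,0,0,-9,1],[0,0,0,0,0,-9,1]])

```text
clock: 8.45
ee_pos: [0.5557, -0.0148, 0.3348]
eef_rot: [0.004, 0.761, 0.649, 0.004]
ft_force: [0.5, -0.1, 1.3]
width: 0.0858
grasp_force: 0.0
```

```bash
python3 go.py .527 -.186 .31 80.9
```

```text
turn [ 0.078 -0.004  0.004] cm [-17.36  -0.16   2.46] clock 8.45
```

Emit:
carry_out(commands=[[0,0,0,-4,0,0,-1],[0,0,0,-8,-0.1,0,-1],[0,0,0,-12,-0.2,0.5,-1],[0,0,0,-15,-0.2,1,-1],[0,0,0,-17,-0.2,2,-1],[0,0,0,-17,-0.2,2,-1],[0,0,0,-17,-0.2,2,-1]])

```text
clock: 9.15
ee_pos: [0.526, -0.1823, 0.3077]
eef_rot: [-0.0, 0.761, 0.649, -0.0]
ft_force: [0.4, 0.5, -0.8]
width: 0.0002
grasp_force: 0.0
```

```bash
python3 go.py .528 -.1815 .216 80.9;python3 m.py|grep top
python3 - <<'E'
from h import *
s=readout.get_state();im=cams.capture("wrist");cv2.imwrite("pics/w4.png",im[:,:,::-1])
E
```

```text
turn [-0.006 -0.004 -0.002] cm [0.1  0.19 9.17] clock 9.15
top red 101 [499.5 245. ] [ 0.5335 -0.1316  0.074 ] [ 533.6 -131.6] [16.4 18.3] 0.9
top white 729 [432.  228.8] [ 0.5548 -0.0131  0.102 ] [554.9 -13.2] [48.6 38.1] 80.6
top white 175 [481.  247.6] [ 0.5262 -0.0902  0.102 ] [528.7 -96.3] [35.4 25.3] 80.6
top blue 620 [397.3 229.1] [0.5608 0.0303 0.042 ] [561.   30.1] [26.5 70. ] 80.8
top blue 569 [456.6 238.2] [ 0.547  -0.0713  0.042 ] [545.2 -72.2] [26.6 70.8] 81.0
top plate 7796 [443.8 240.1] [ 0.5465 -0.058   0.012 ] [546.3 -59.3] [226.1 114.9] 81.2
```

View pics/w4.png

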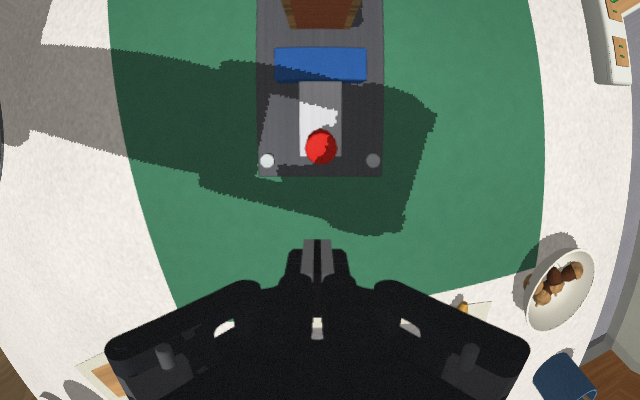

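The post stands upright and turned, with its top at (0.555,-0.013). In the wrist view the handle (321,147) lies straight ahead of the closed fingers (318,260). Descending behind the handle.

Emit:
carry_out(commands=[[0,0,0,0.1,0.2,2.5,-1],[0,0,0,0.1,0.2,5.5,-1],[0,0,0,0.1,0.2,8,-1],[0,0,0,0.1,0.2,9.2,-1],[0,0,0,0.1,0.2,9.2,-1],[0,0,0,0.1,0.2,9.2,-1]])

```text
clock: 9.9
ee_pos: [0.5287, -0.1815, 0.2175]
eef_rot: [0.001, 0.761, 0.649, 0.0]
ft_force: [0.9, -0.2, 1.3]
width: 0.0003
grasp_force: 0.0
```

Emit:
carry_out(commands=[[0,0,0,0.4,0,0,-1],[0,0,0,0.8,0,0,-1],[0,0,0,1.2,0,0,-1],[0,0,0,1.6,0,0,-1],[0,0,0,2.0,0,0,-1],[0,0,0,2.3,0,0,-1],[0,0,0,2.6,0,0,-1],[0,0,0,2.8,0,0,-1],[0,0,0,3.0,0,0,-1],[0,0,0,3.0,0,0,-1]])

```text
clock: 10.9
ee_pos: [0.5329, -0.152, 0.2162]
eef_rot: [0.0, 0.761, 0.649, -0.0]
ft_force: [-0.7, -1.7, 0.1]
width: -0.0002
grasp_force: 1.0
```

Emit:
carry_out(commands=[[0,0,0,0.3,0,0,-1],[0,0,0,0.6,0,0,-1],[0,0,0,0.9,0,0,-1],[0,0,0,1.1,0,0,-1],[0,0,0,1.3,0,0,-1],[0,0,0,1.5,0,0,-1],[0,0,0,1.6,0,0,-1],[0,0,0,1.6,0,0,-1]])

```text
clock: 11.7
ee_pos: [0.5354, -0.136, 0.2161]
eef_rot: [-0.0, 0.761, 0.649, 0.0]
ft_force: [-0.3, -1.5, 1.2]
width: 0.0001
grasp_force: 0.8
```

```bash
python3 m.py|grep top; python3 go.py .5363 -.1289 .216 80.9
```

```text
top white 737 [432.  228.8] [ 0.5548 -0.0131  0.102 ] [554.9 -13.1] [48.9 38.4] 80.9
top white 125 [460.9 246.4] [ 0.5275 -0.0581  0.102 ] [528.2 -60.3] [29.3 13.1] 81.5
top blue 616 [397.3 229.2] [0.5607 0.0304 0.042 ] [560.8  30.2] [26.5 69.7] 80.8
top plate 9017 [452.7 241. ] [ 0.5453 -0.0738  0.012 ] [547.8 -67.6] [249.7 156.9] 86.7
turn [-0.    -0.004  0.005] cm [ 0.71 -0.03  0.02] clock 11.8
```

Emit:
carry_out(commands=[[0,0,0,0.1,0,0,-1],[0,0,0,0.2,0,0,-1],[0,0,0,0.3,0,0,-1],[0,0,0,0.4,0,0,-1],[0,0,0,0.5,0,0,-1],[0,0,0,0.5,0,0,-1]])

```text
clock: 12.4
ee_pos: [0.5363, -0.1311, 0.2162]
eef_rot: [-0.0, 0.761, 0.649, 0.0]
ft_force: [-1.9, -3.0, 0.7]
width: 0.0002
grasp_force: 1.4
```

Emit:
carry_out(commands=[[0,0,0,0.1,0,0,-1],[0,0,0,0.2,0,0,-1],[0,0,0,0.2,0,0,-1]])

```text
clock: 12.7
ee_pos: [0.5365, -0.1294, 0.2162]
eef_rot: [0.0, 0.761, 0.649, -0.0]
ft_force: [-2.6, -5.8, -0.7]
width: 0.0001
grasp_force: 2.6
```

```bash
python3 m.py|grep top.*white
```

```text
top white 741 [428.5 228.3] [ 0.5555 -0.0075  0.102 ] [555.7  -7.6] [48.9 38.6] 80.8
top white 129 [457.  245.8] [ 0.5285 -0.0521  0.102 ] [528.9 -54. ] [29.5 12.6] 81.5
```

Emit:
carry_out(commands=[[0,0,0,0.05,0,0,-1],[0,0,0,0.1,0,0,-1],[0,0,0,0.1,0,0,-1]])

```text
clock: 13.1
ee_pos: [0.5365, -0.1291, 0.2162]
eef_rot: [0.001, 0.761, 0.649, -0.001]
ft_force: [-1.2, -9.5, 0.9]
width: -0.0
grasp_force: 4.6
```

Emit:
carry_out(commands=[[0,0,0,0.05,0,0,-1],[0,0,0,0.1,0,0,-1],[0,0,0,0.1,0,0,-1]])

```text
clock: 13.4
ee_pos: [0.5366, -0.1288, 0.2163]
eef_rot: [0.001, 0.761, 0.649, -0.002]
ft_force: [-2.6, -12.6, -0.6]
width: -0.0001
grasp_force: 6.7
```

Stalled with the force rising, so the post is snug. Backing away gently, then up.

Emit:
carry_out(commands=[[0,0,0,-0.3,0,0,-1],[0,0,0,-1,0,0,-1],[0,0,0,-2.5,0,0,-1],[0,0,0,-4,0,0,-1],[0,0,0,-5,0,-2,-1],[0,0,0,-6,0,-6,-1],[0,0,0,-8,0,-10,-1],[0,0,0,-11,0,-12,-1],[0,0,0,-14,0,-12,-1],[0,0,0,-14,0,-12,-1]])

```text
clock: 14.4
ee_pos: [0.5136, -0.2693, 0.3371]
eef_rot: [0.001, 0.762, 0.647, -0.0]
ft_force: [0.1, 0.7, 0.2]
width: 0.0003
grasp_force: 0.0
```

```bash
python3 m.py|grep top
python3 - <<'E'
import cv2,numpy as np
a=cv2.imread("pics/m_top.png");b=cv2.imread("pics/m_scene.png");b=cv2.resize(b,(750,int(b.shape[0]*750/b.shape[1])))
o=np.vstack([a,b]);cv2.imwrite("pics/f.png",cv2.resize(o,None,fx=.58,fy=.58))
E
```

```text
top red 120 [483.4 241.1] [ 0.5395 -0.1051  0.074 ] [ 539.6 -105.3] [18.2 20. ] 87.5
top white 728 [428.6 228.3] [ 0.5555 -0.0076  0.102 ] [555.5  -7.6] [48.7 38.1] 80.9
top white 363 [459.7 241.7] [ 0.535  -0.0566  0.102 ] [535.3 -64.3] [49.5 28.2] 80.9
top blue 589 [397.  229.2] [0.5607 0.031  0.042 ] [561.2  30.7] [25.5 70.1] 81.2
top blue 222 [442.7 243.9] [ 0.5369 -0.047   0.042 ] [548.9 -44.6] [24.7 69.4] 81.0
top plate 7693 [443.4 240.1] [ 0.5465 -0.0572  0.012 ] [546.4 -57.3] [222.5 112.1] 80.9
```

View pics/f.png

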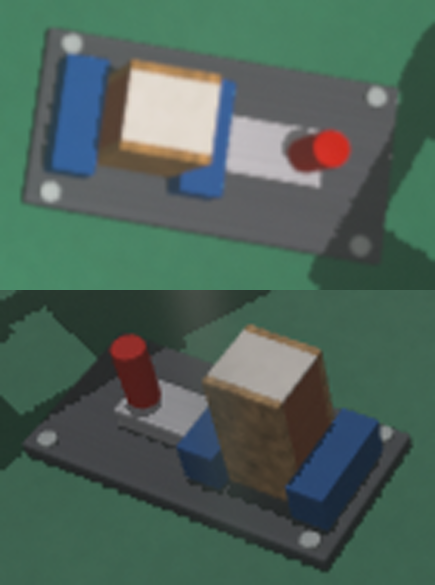

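Final views: the post stands upright between the jaws with cork facing the open sides. Jaw spacing of 76.3 mm gives a gap of about 50 mm, so it is snug.

```bash
python3 -c "
from plant import hand_in
print(hand_in())"
```

```text
the job is handed in; nothing more can be done
None
```

Job handed in after about 14.5 s: the post has had its quarter turn, stands on the base with its cork faces to the open sides, and is snug between the jaws (gap measured about 50 mm); I never touched the acorn post.

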